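# Tip the full carton onto the labelling stand

## Task

Of the two tall look-alike cartons one is full and one is empty: nudge them gently to feel which is the full one, and leave the empty one standing, no more than a few centimetres from where it was. Keeping the full one upright, slide it until its foot is squarely against the low labelling stand's near edge, then push its top to ease it over slowly, so that it tips over that edge and lies on its back on the stand, label up. Finally slide it along the stand until its head is flush against the rail at the far end; press gently throughout, so as not to dent the cardboard, and do not disturb the bottles and the jar.

Things in the scene. Friction and masses are not known exactly. Their poses are not given: they have to be found in the camera images.
- carton_1_center (a point): Centre of carton 1, one of two look-alike sealed brown cartons: 95 mm thick (its x), 110 mm wide (its y), 230 mm tall (its z), too thick to grip. Starts upright on the bench in front of the stand's near edge, its back (+x) 30 to 80 mm short of it, up to 0.12 rad from square. White paper label on its front (-x). x runs front to back, z foot to head.
- carton_1: Carton 1, origin at the centre of its underside (foot). One carton is full (0.52 to 0.94 kg, evenly spread), the other empty (0.1 to 0.16 kg). Neither number, looks nor place tells which: push and feel; at the same bench friction the full one takes about three times the push or more.
- carton_2_center (a point): Centre of carton 2, one of two look-alike sealed brown cartons: 95 mm thick (its x), 110 mm wide (its y), 230 mm tall (its z), too thick to grip. Starts upright on the bench in front of the stand's near edge, its back (+x) 30 to 80 mm short of it, up to 0.12 rad from square. White paper label on its front (-x). x runs front to back, z foot to head.
- carton_2: Carton 2, origin at the centre of its underside (foot). A gripper's body is wider than its fingertips: pointing straight down at a standing carton's foot it touches high up and tips it early; leaned (about 35 degrees) so that the fingertips lead, it pushes low.
- stand_edge (a point): Middle of the top of the near edge of the labelling stand, a fixed aluminium deck 280 mm long (its x), 300 mm wide (its y), 20 mm high. x runs level from the near edge to the rail, z up. This edge is a vertical 20 mm step that blocks a carton's foot; once tipped, the carton lies with 15 to 60 mm of its foot end sticking out over it.
- stand_rail (a point): Middle of the top of the near face of the stand's rail, an upright steel strip across the far end of the deck, 60 mm high above the bench; this face lies 270 mm beyond the near edge. Same axes as the near edge.
- oil_bottle: Green glass bottle, 48 mm across, 190 mm tall, standing beside the stand; bystander. Origin at the centre of its underside.
- dark_bottle: Amber glass bottle, 52 mm across, 210 mm tall, beside the stand; bystander. Origin at the centre of its underside.
- jar: White plastic jar, 70 mm across, 90 mm tall, beside the stand; bystander. Origin at the centre of its underside.

How it is judged:
On the way, in this order (a step that is already met when the one before it is completed fails the run):
1. the full carton stands upright, its foot within 5 mm of the stand's near edge and square to it (angle between carton_2_center's own z axis and vertical below 0.05 rad and x of carton_2 in the frame of stand_edge between -0.0525 and -0.04 m and angle between the x axis of carton_2 and the x axis of stand_edge, either way round below 0.06 rad and y of carton_2_center in the frame of stand_edge between -0.095 and 0.095 m), for 0.2 s.
2. the full carton leans over the edge (0.1 to 0.6 rad, for 0.3 s) with its foot still down in front of the edge: eased over, not knocked (angle between carton_2_center's own z axis and vertical between 0.1 and 0.6 rad and x of carton_2 in the frame of stand_edge between -0.1 and -0.02 m and height (world z) of carton_2 below 0.05 m), for 0.3 s.
3. the full carton lies still on its back on the stand, label up (angle between carton_2_center's own x axis and vertical above 3.05 rad and linear speed of carton_2 below 0.02 m/s and angular speed of carton_2 below 0.1 rad/s and y of carton_2_center in the frame of stand_edge between -0.095 and 0.095 m), for 0.2 s.
At the end, for the whole second after the job is handed in: The full carton lies at rest flat on its back on the stand, label up, its head within 5 mm of the rail and square to it within 0.06 rad, wholly on the stand's width (centre within 95 mm of the centre line); the empty carton still stands upright within 60 mm of where it was (all of step 3 and x of carton_2_center in the frame of stand_rail between -0.12 and -0.11 m and angle between the z axis of carton_2 and the x axis of stand_edge, either way round below 0.06 rad and height (world z) of carton_2_center between 0.062 and 0.073 m and angle between carton_1's own z axis and vertical below 0.1 rad); the robot touches nothing.
It fails at once if the arm or fingers press a carton with more than 40 N (contact force between any of the arm, the fingers and carton_2 above 40 N or contact force between any of the arm, the fingers and carton_1 above 40 N).
It fails at once if the empty carton is tipped or shifted by more than 60 mm (distance of carton_1 from where it was at the start of the episode above 0.06 m or angle between carton_1's own z axis and vertical above 0.5 rad).
It fails at once if a bottle or the jar is shifted by more than 20 mm or tipped (distance of any of oil_bottle, dark_bottle, jar from where it was at the start of the episode above 0.02 m or angle between any of oil_bottle, dark_bottle, jar's own z axis and vertical above 0.3 rad).
It also fails if it takes over 72 s, if anything falls off the work surface, if the arm or the gripper's body presses on something with over 40 N, if the wrist force passes 120 N, or if a joint passes its speed limit or range.

## Robot

A 7-joint arm with a two-finger parallel gripper is mounted at the origin on the work surface. World frame = base frame: x ahead of the robot, y to its left, z up, the work surface at z = 0. Lengths are in m, angles in rad, forces in N, time in s.
With the tool pointing down it reaches from about 0.35 to 0.9 m from the base axis. Payload 8.1 kg.
Tool frame: the origin (TCP) lies midway between the tips of the shut fingers; the grasp point (between the pads) lies 19 mm behind it; z points along the fingers, y is the line along which they close (so a half turn about z gives the same grasp; the last joint's range is limited). The gripper opens to 92 mm and grips with 3 to 60 N. Pads are 19 mm wide; open, the fingers measure 130 mm over their backs; the gripper's body (75 mm by 190 mm) begins 47 mm behind the grasp point.
Start: joints at [1.18, 0.434, 0.025, 1.573, -0.012, 1.134, -0.075], TCP at [0.177, -0.599, 0.227] pointing down, gripper open.
Joint ranges: [-2.62, 2.62], [-0.44, 2.09], [-1.27, 1.32], [0.08, 2.57], [-1.32, 4.46], [0.12, 2], [-2.74, 2.74]. Speed limits (rad/s): [2.22, 2.22, 3.01, 3.01, 3.14, 3.14, 3.14].

## Interface

Orientations are given as a rotation vector (axis times angle).
In Python, from cell import arm gives the robot as it stands.
- The arm moves only by the tool arm_command, never from a script. Its arguments are lists of equal length, an entry for each row: "dp": the shift along the tool's x, y, z in units of 25 mm (1.0 is 25 mm), a list of three; "angular": the turn, a rotation vector about the tool's x, y, z in units of 0.15 rad (1.0 is 0.15 rad), a list of three; "claw": the opening, from 0 (shut) to 1 (fully open). In form: {"dp": [[x, y, z], ...], "angular": [[rx, ry, rz], ...], "claw": [claw, ...]}. A call has 1 to 10 rows; each row shifts and turns the commanded pose from where the row before left it, along the tool's axes as they then stand; what a row does not reach is not made up. A row lasts 1/10 s, in which the tool goes at most 50 mm and 8.59 degrees, less where a joint would pass 70% of its speed; a pose out of reach is approached as far as the arm can. A call with a number of a shift or a turn outside -1 to 1 is refused whole. A call with a gripper value outside its range is refused whole. The fingers move at their own pace and stop on an object; "force" is the grip in N (left out, the last holds). Time passes only in rows, so rows that do not move let the fingers close. It gives the time, the measured TCP pose, the force, the opening and the grip force at its end, in the units of the state.
- arm.observe(): the state, without advancing time (a new reading comes with each control period).
- arm.get_image(name): name is "side" or "top"; returns a dict with "frame" (400x640x3 uint8, red, green, blue), "z_map" (400x640 float32, m along the optical axis (not along the pixel's ray), 0 where there is no reading), "K" (3x3 intrinsics, pixels), "k1" (the pictures are not rectified: a ray, as slopes to the right and down, at radius r is drawn at 1 + k1 r^2 times it, then the intrinsics apply), "R" (3x3) and "t" (3): a world point X has camera coordinates R X + t. Camera axes: x right, y down, z forward; pixel columns grow to the right and rows downward; lengths in m; the calibration is good to about 2 mm. A picture is of the moment at which its call begins.
- arm.sign_off(): hands the job in; it is judged then, once.
The state is a dict: "clock": time; "joints": joint angles; "dq": joint speeds; "joint_efforts": joint torques, N m; "position": TCP position; "ee_rot": TCP orientation; "force": force on the tool from outside, world axes, zero at the start; "ft_torque": the same for the moment, N m; "width": opening from 0.0 (shut) to 1.0 (fully open); "gripper_force": force on a finger pad.
Only numpy, scipy, OpenCV 4.12 (cv2) and the standard library are available. Lean on these libraries where they do the work, as an engineer would, in place of code of your own. Each camera call takes 0.05 s, during which the arm holds its last target. There are 200 camera calls.

## Working session

There is one attempt and no reset: what is moved stays moved. The work goes in short steps, Python scripts to look and compute and a tool call to move; the robot and the scene stay as the last step left them, time stands still between calls to the robot, and variables do not carry over. Pictures are saved under pics/ and viewed, at most 10 in all, crops included, and the job is handed in when it is done.

Besides the shell and the picture viewer there is one more tool, called after "Request:" as name(argument=value, ...) on one line, values as JSON. arm_command: Moves the arm, as the interface text tells. Its arguments: {"type":"object","properties":{"dp":{"type":"array","items":{"type":"array","items":{"type":"number"}}},"angular":{"type":"array","items":{"type":"array","items":{"type":"number"}}},"claw":{"type":"array","items":{"type":"number"}},"force":{"type":"number"}},"required":["dp","angular","claw"]}

```bash
mkdir -p pics; ls; cat > h.py <<'E'
import numpy as np,cv2
from cell import arm
from scipy.spatial.transform import Rotation as Ro
def pts(im):
    K,k1,z=im["K"],im["k1"],im["z_map"]
    v,u=np.mgrid[0:400,0:640].astype(float)
    p=cv2.undistortPoints(np.stack([u.ravel(),v.ravel()],1)[:,None],np.array(K,float),np.array([k1,0,0,0.]))[:,0]
    c=np.c_[p,np.ones(len(p))]*z.ravel()[:,None]
    w=(c-im["t"])@np.array(im["R"])
    w[z.ravel()==0]=np.nan
    return w.reshape(400,640,3)
E
python3 - <<'E'
from h import *
s=arm.observe();print(s)
for n in("top","side"):
    im=arm.get_image(n);cv2.imwrite(f"pics/{n}0.png",im["frame"][...,::-1]);np.savez(f"{n}0.npz",**im)
    print(n,im["K"],im["k1"],-np.array(im["R"]).T@im["t"],np.array(im["R"])[2])
E
```

```text
pics
{'clock': 0.0, 'joints': array([ 1.18041487,  0.43522437,  0.02498073,  1.5741231 , -0.01159688,
        1.13398468, -0.07508236]), 'dq': array([-5.87334017e-04, -2.53119817e-03,  1.57933769e-03, -3.23546299e-04,
        7.02060236e-05,  3.11583326e-04, -4.15976221e-04]), 'joint_efforts': array([-4.71962594e-04, -6.67852235e+01,  9.84998681e-01, -3.14464045e+01,
       -6.06068177e-02,  4.26412420e-02,  1.91752433e-04]), 'position': array([ 0.17718154, -0.59881512,  0.22593414]), 'ee_rot': array([-3.10760578e+00, -4.50175222e-01,  5.91462453e-04]), 'force': array([ 0.15450916, -0.36179628, -0.34065781]), 'ft_torque': array([ 0.03061919, -0.02521192,  0.01260705]), 'gripper_force': 0.0, 'width': 1.0007896344801697}
top [[426.83929801   0.         314.20607927]
 [  0.         426.83929801 196.4737629 ]
 [  0.           0.           1.        ]] -0.05705658848359724 [0.52392643 0.0662451  0.83748235] [ 0.10838156 -0.03955081 -0.99332229]
side [[432.0757973    0.         320.77313134]
 [  0.         432.0757973  203.0654439 ]
 [  0.           0.           1.        ]] 0.03049846062696208 [0.33650604 0.51933118 0.57821429] [ 0.37178152 -0.65639121 -0.65645188]
```

View pics/top0.png

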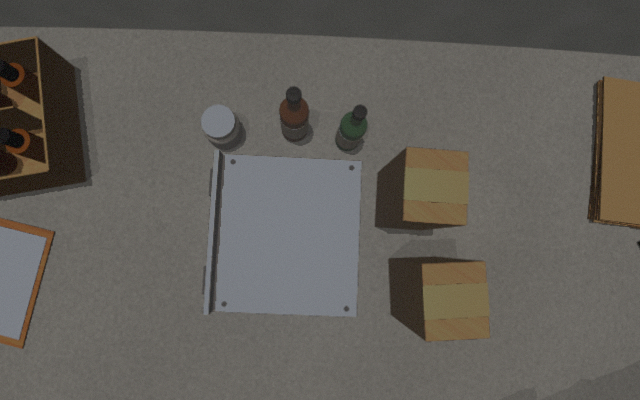

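View pics/side0.png

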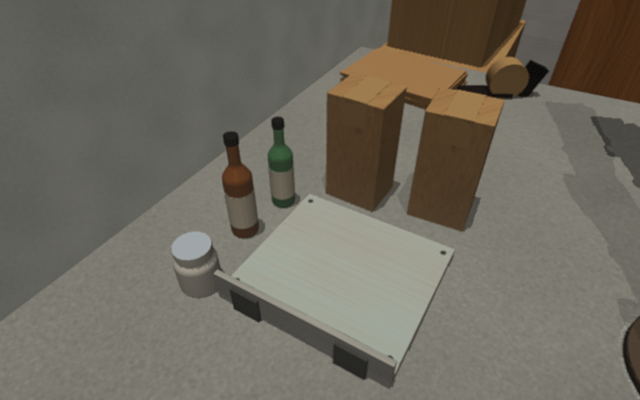

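The top view shows the deck (216..361, 155..316) with the rail at its left (~212). The cartons are to its right at (436,187) and (455,301), with the bottles at (294,110) and (352,125) and the jar at (220,125). The side view agrees.

```bash
cat >> h.py <<'E'
def rect(P):
    r=cv2.minAreaRect((P[:,:2]*1000).astype(np.float32));return np.round(cv2.boxPoints(r)/1000,4)
def blobs(w,lo,hi,minn=150):
    m=((w[...,2]>lo)&(w[...,2]<hi)).astype(np.uint8)
    n,l,st,c=cv2.connectedComponentsWithStats(m)
    return [(c[i].round(),w[l==i]) for i in range(1,n) if st[i,4]>minn]
E
python3 - <<'E'
from h import *
im=dict(np.load("top0.npz"));w=pts(im)
for lo,hi in((.215,.245),(.012,.028),(.05,.07),(.07,.21)):
    for c,P in blobs(w,lo,hi,120): 
        b=rect(P);print(lo,c,len(P),"z",np.median(P[:,2]).round(4),"ctr",b.mean(0).round(4),b.tolist())
E
```

```text
0.215 [434. 186.] 5009 z 0.231 ctr [ 0.6125 -0.1354] [[0.5551000237464905, -0.18209999799728394], [0.6660000085830688, -0.186599999666214], [0.6699000000953674, -0.08869999647140503], [0.5590000152587891, -0.08420000225305557]]
0.215 [454. 300.] 5283 z 0.2312 ctr [ 0.4477 -0.1642] [[0.38960000872612, -0.11829999834299088], [0.3950999975204468, -0.21610000729560852], [0.5056999921798706, -0.20999999344348907], [0.5002999901771545, -0.11219999939203262]]
0.012 [ 66. 138.] 619 z 0.0199 ctr [0.7068 0.5265] [[0.5461999773979187, 0.5199999809265137], [0.8154000043869019, 0.40799999237060547], [0.8673999905586243, 0.5329999923706055], [0.5982000231742859, 0.6449999809265137]]
0.012 [598. 156.] 878 z 0.0191 ctr [ 0.7183 -0.5548] [[0.5515999794006348, -0.5388000011444092], [0.5724999904632568, -0.6370999813079834], [0.8849999904632568, -0.570900022983551], [0.8640999794006348, -0.4726000130176544]]
0.012 [  9. 165.] 131 z 0.0199 ctr [0.6562 0.6303] [[0.6305999755859375, 0.6243000030517578], [0.6800000071525574, 0.6194999814033508], [0.6816999912261963, 0.6363000273704529], [0.6323000192642212
[... 2450 characters left out ...]
18, 0.0038999998942017555]]
0.07 [ 12. 114.] 370 z 0.0986 ctr [0.7322 0.5891] [[0.7225000262260437, 0.6194999814033508], [0.736299991607666, 0.5576000213623047], [0.7418000102043152, 0.5587999820709229], [0.7281000018119812, 0.6207000017166138]]
0.07 [397. 198.] 1426 z 0.149 ctr [ 0.5911 -0.1074] [[0.512499988079071, -0.12319999933242798], [0.5554999709129333, -0.179299995303154], [0.669700026512146, -0.09160000085830688], [0.6266999840736389, -0.035599999129772186]]
0.07 [412. 291.] 1710 z 0.1495 ctr [ 0.4687 -0.136 ] [[0.3896999955177307, -0.12150000035762787], [0.5047000050544739, -0.2079000025987625], [0.5478000044822693, -0.15060000121593475], [0.4327000081539154, -0.06419999897480011]]
```

Request:
arm_command(dp=[[0,0,0],[0,0,0],[0,0,0],[0,0,0],[0,0,0],[0,0,0],[0,0,0],[0,0,0],[0,0,0],[0,0,0]], angular=[[0,0,-0.94],[0,0,-0.94],[0,0,-0.94],[0,0,-0.94],[0,0,-0.94],[0,0,-0.94],[0,0,-0.94],[0,0,-0.94],[0,0,-0.94],[0,1,0]], claw=[0.6,0.6,0.6,0.6,0.6,0.6,0.6,0.6,0.6,0.6])

```text
clock: 1.1
position: [0.1781, -0.5943, 0.2266]
ee_rot: [-2.146, -2.136, -0.166]
force: [0.8, 0.2, 0.6]
width: 0.599
gripper_force: 0.0
```

```bash
cat >> h.py <<'E'
def go(target,lean=0.6,yaw=1.556):
    """remaining shift (units 25mm, tool axes) and turn (units .15) to target"""
    s=arm.observe();R=Ro.from_rotvec(s["ee_rot"])
    tx=np.array([np.cos(yaw),np.sin(yaw),0]);z=np.array([0,0,-1.]);y=np.cross(z,tx)
    D=Ro.from_matrix(np.c_[tx,y,z])*Ro.from_rotvec([0,lean,0])
    print("pos",s["position"].round(4),"F",s["force"].round(2),"t",round(s["clock"],2),"w",round(s["width"],2))
    print("turn",((R.inv()*D).as_rotvec()/.15).round(2),"dp now",(R.inv().apply(np.array(target)-s["position"])/.025).round(2),"dp in D",(D.inv().apply(np.array(target)-s["position"])/.025).round(2))
E
python3 -c "
from h import *
go([.448,-.262,.035]);print(arm.observe()['joints'].round(2))"
```

```text
pos [ 0.1781 -0.5943  0.2266] F [0.76 0.23 0.59] t 1.1 w 0.6
turn [-0.02  2.97  0.06] dp now [12.   10.73  9.62] dp in D [ 6.77 10.6  13.92]
[ 1.39  0.54 -0.26  1.42  0.07  1.34  1.13]
```

Request:
arm_command(dp=[[0,0,0],[0,0,0],[0,0,0],[0.4,0.6,0.8],[0.4,0.6,0.8],[0.4,0.6,0.8],[0.4,0.6,0.8],[0.4,0.6,0.8],[0.4,0.6,0.8],[0.4,0.6,0.8]], angular=[[0,1,0],[0,1,0],[0,1,0],[0,0,0],[0,0,0],[0,0,0],[0,0,0],[0,0,0],[0,0,0],[0,0,0]], claw=[0.6,0.6,0.6,0.6,0.6,0.6,0.6,0.6,0.6,0.6])

```text
clock: 2.1
position: [0.2846, -0.463, 0.1499]
ee_rot: [-1.894, -1.867, -0.586]
force: [0.4, -0.1, 0.1]
width: 0.597
gripper_force: 0.0
```

```bash
python3 -c "
from h import *
go([.448,-.262,.035]);print(arm.observe()['joints'].round(2))"
```

```text
pos [ 0.2846 -0.463   0.1499] F [ 0.44 -0.11  0.08] t 2.1 w 0.6
turn [-0. -0.  0.] dp now [4.11 6.42 8.39] dp in D [4.12 6.41 8.39]
[ 1.28  0.75 -0.31  1.41 -0.11  1.52  1.02]
```

Request:
arm_command(dp=[[0.4,0.64,0.84],[0.4,0.64,0.84],[0.4,0.64,0.84],[0.4,0.64,0.84],[0.4,0.64,0.84],[0.4,0.64,0.84],[0.4,0.64,0.84],[0.4,0.64,0.84],[0.4,0.64,0.84],[0.5,0.64,0.84]], angular=[[0,0,0],[0,0,0],[0,0,0],[0,0,0],[0,0,0],[0,0,0],[0,0,0],[0,0,0],[0,0,0],[0,0,0]], claw=[0.6,0.6,0.6,0.6,0.6,0.6,0.6,0.6,0.6,0.6])

```text
clock: 3.1
position: [0.4474, -0.2625, 0.0343]
ee_rot: [-1.895, -1.866, -0.585]
force: [0.6, 0.7, 0.5]
width: 0.6
gripper_force: 0.0
```

```bash
python3 -c "
from h import *
go([.448,-.228,.03]);print(arm.observe()['joints'].round(2))
im=arm.get_image('side');cv2.imwrite('pics/s1.png',im['frame'][...,::-1])"
```

```text
pos [ 0.4474 -0.2625  0.0343] F [0.61 0.66 0.47] t 3.1 w 0.6
turn [-0. -0. -0.] dp now [1.04 0.   0.92] dp in D [1.04 0.   0.92]
[ 0.99  0.8  -0.39  1.7  -0.22  1.07  0.78]
```

View pics/s1.png

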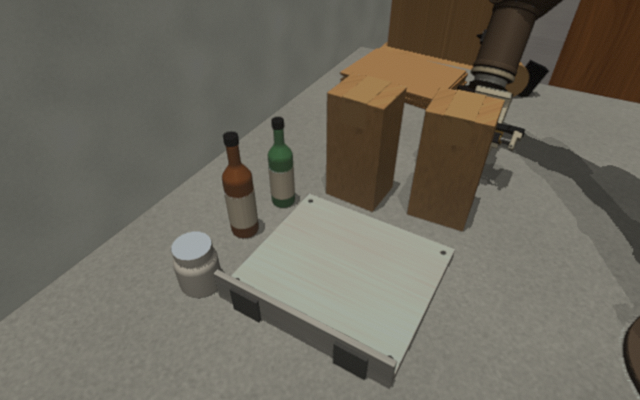

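The gripper stands behind the right-hand carton at about (495,150), and everything else is where it was.

Request:
arm_command(dp=[[0.2,0,0.15],[0.2,0,0.15],[0.2,0,0.15],[0.2,0,0.15],[0.08,0,0.056],[0.08,0,0.056],[0.08,0,0.056],[0.08,0,0.056],[0.08,0,0.056],[0.08,0,0.056]], angular=[[0,0,0],[0,0,0],[0,0,0],[0,0,0],[0,0,0],[0,0,0],[0,0,0],[0,0,0],[0,0,0],[0,0,0]], claw=[0.6,0.6,0.6,0.6,0.6,0.6,0.6,0.6,0.6,0.6])

```text
clock: 4.15
position: [0.4477, -0.2233, 0.034]
ee_rot: [-1.894, -1.867, -0.586]
force: [-0.1, 0.7, -0.0]
width: 0.601
gripper_force: 0.0
```

Request:
arm_command(dp=[[0.08,0,0.056],[0.08,0,0.056],[0.08,0,0.056]], angular=[[0,0,0],[0,0,0],[0,0,0]], claw=[0.6,0.6,0.6])

```text
clock: 4.45
position: [0.4478, -0.2161, 0.0339]
ee_rot: [-1.894, -1.868, -0.586]
force: [-0.5, -1.5, 1.0]
width: 0.603
gripper_force: 0.3
```

Request:
arm_command(dp=[[0.08,0,0.056],[0.08,0,0.056]], angular=[[0,0,0],[0,0,0]], claw=[0.6,0.6])

```text
clock: 4.65
position: [0.4479, -0.2111, 0.0339]
ee_rot: [-1.894, -1.868, -0.586]
force: [-0.4, -0.4, 0.1]
width: 0.599
gripper_force: 0.3
```

Request:
arm_command(dp=[[0.08,0,0.056],[0.08,0,0.056]], angular=[[0,0,0],[0,0,0]], claw=[0.6,0.6])

```text
clock: 4.85
position: [0.4479, -0.2062, 0.0338]
ee_rot: [-1.894, -1.868, -0.586]
force: [-0.1, 0.2, 0.6]
width: 0.599
gripper_force: 0.4
```

Request:
arm_command(dp=[[0.08,0,0.056],[0.08,0,0.056]], angular=[[0,0,0],[0,0,0]], claw=[0.6,0.6])

```text
clock: 5.05
position: [0.448, -0.2014, 0.0338]
ee_rot: [-1.894, -1.868, -0.586]
force: [0.3, -0.2, 0.9]
width: 0.6
gripper_force: 0.4
```

```bash
python3 -c "
from h import *
for i in range(4):
  im=arm.get_image('top');print(arm.observe()['force'].round(2))
for c,P in blobs(pts(im),.215,.245,1500):
  b=rect(P);print(c,b.mean(0).round(4),b.tolist())
go([.4479,-.262,.034])"
```

```text
[-0.16 -0.26  0.4 ]
[ 1.13 -0.32  0.74]
[ 0.33 -0.55  0.06]
[-0.3  -0.2   0.59]
[434. 186.] [ 0.6124 -0.1354] [[0.5551000237464905, -0.18240000307559967], [0.6660000085830688, -0.186599999666214], [0.669700026512146, -0.0885000005364418], [0.5587999820709229, -0.08420000225305557]]
[442. 298.] [ 0.4515 -0.1466] [[0.3953999876976013, -0.19449999928474426], [0.5062000155448914, -0.19609999656677246], [0.5076000094413757, -0.09860000014305115], [0.3968000113964081, -0.09700000286102295]]
pos [ 0.448  -0.2013  0.0338] F [-0.3  -0.2   0.59] t 5.25 w 0.6
turn [-0.   -0.    0.01] dp now [-2.    0.03 -1.38] dp in D [-2.    0.03 -1.38]
```

Request:
arm_command(dp=[[-0.5,0,-0.35],[-0.6,0,-0.4],[0,0.9,0],[0,0.9,0],[0,0.9,0],[0,0.9,0],[0,0.9,0],[0,0.9,0],[0,0.9,0],[0.3,0,0.2]], angular=[[0,0,0],[0,0,0],[0,0,0],[0,0,0],[0,0,0],[0,0,0],[0,0,0],[0,0,0],[0,0,0],[0,0,0]], claw=[0.6,0.6,0.6,0.6,0.6,0.6,0.6,0.6,0.6,0.6])

```text
clock: 6.25
position: [0.6077, -0.2295, 0.0335]
ee_rot: [-1.896, -1.869, -0.587]
force: [0.5, -0.3, 0.5]
width: 0.604
gripper_force: 0.0
```

```bash
python3 -c "
from h import *
go([.606,-.193,.03]);print(arm.observe()['joints'].round(2))"
```

```text
pos [ 0.6077 -0.2295  0.0335] F [ 0.5  -0.31  0.54] t 6.25 w 0.6
turn [0.01 0.01 0.01] dp now [ 1.13 -0.09  0.94] dp in D [ 1.12 -0.09  0.94]
[ 0.77  0.91 -0.39  1.41 -0.25  1.15  0.6 ]
```

Request:
arm_command(dp=[[0.2,0,0.16],[0.2,0,0.16],[0.2,0,0.16],[0.2,0,0.16],[0.08,0,0.06],[0.08,0,0.06],[0.08,0,0.06],[0.08,0,0.056]], angular=[[0,0,0],[0,0,0],[0,0,0],[0,0,0],[0,0,0],[0,0,0],[0,0,0],[0,0,0]], claw=[0.6,0.6,0.6,0.6,0.6,0.6,0.6,0.6])

```text
clock: 7.05
position: [0.6056, -0.1926, 0.0316]
ee_rot: [-1.894, -1.867, -0.586]
force: [0.2, -0.2, -0.1]
width: 0.601
gripper_force: 0.0
```

Request:
arm_command(dp=[[0.08,0,0.056],[0.08,0,0.056],[0.08,0,0.056]], angular=[[0,0,0],[0,0,0],[0,0,0]], claw=[0.6,0.6,0.6])

```text
clock: 7.35
position: [0.6062, -0.1871, 0.0314]
ee_rot: [-1.898, -1.868, -0.585]
force: [1.4, -5.2, 0.7]
width: 0.597
gripper_force: 2.8
```

Request:
arm_command(dp=[[0.08,0,0.056],[0.08,0,0.056]], angular=[[0,0,0],[0,0,0]], claw=[0.6,0.6])

```text
clock: 7.55
position: [0.6063, -0.1823, 0.0313]
ee_rot: [-1.898, -1.868, -0.585]
force: [-0.3, -6.8, 0.3]
width: 0.6
gripper_force: 2.9
```

```bash
cat > look.py <<'E'
from h import *
for i in range(3):
  im=arm.get_image('top');print(arm.observe()['force'].round(2))
for c,P in blobs(pts(im),.215,.245,1500):
  b=rect(P);print(c,b.mean(0).round(4),b.tolist())
go([.606,-.158,.03])
E
python3 look.py
```

```text
[ 0.24 -5.63  0.63]
[-0.62 -5.    0.94]
[ 0.29 -5.58  0.8 ]
[430. 186.] [ 0.6118 -0.1278] [[0.5555999875068665, -0.17550000548362732], [0.6662999987602234, -0.17739999294281006], [0.6680999994277954, -0.08020000159740448], [0.5573999881744385, -0.07819999754428864]]
[442. 298.] [ 0.4515 -0.1466] [[0.39579999446868896, -0.19449999928474426], [0.5062999725341797, -0.19550000131130219], [0.5072000026702881, -0.09860000014305115], [0.396699994802475, -0.09759999811649323]]
pos [ 0.6062 -0.1817  0.0314] F [ 0.29 -5.58  0.8 ] t 7.7 w 0.6
turn [ 0.01  0.01 -0.  ] dp now [ 0.75 -0.02  0.58] dp in D [ 0.75 -0.02  0.58]
```

The other carton needs about 6 N, so it is the full one. It is also already square, so I push on.

Request:
arm_command(dp=[[0.08,0,0.058],[0.08,0,0.058],[0.08,0,0.058],[0.08,0,0.058],[0.08,0,0.058],[0.08,0,0.058],[0.08,0,0.058]], angular=[[0,0,0],[0,0,0],[0,0,0],[0,0,0],[0,0,0],[0,0,0],[0,0,0]], claw=[0.6,0.6,0.6,0.6,0.6,0.6,0.6])

```text
clock: 8.4
position: [0.6065, -0.1649, 0.0311]
ee_rot: [-1.897, -1.868, -0.586]
force: [-0.7, -7.5, 4.2]
width: 0.599
gripper_force: 3.7
```

Request:
arm_command(dp=[[0.04,0,0.028],[0.04,0,0.028]], angular=[[0,0,0],[0,0,0]], claw=[0.6,0.6])

```text
clock: 8.6
position: [0.6066, -0.1624, 0.0311]
ee_rot: [-1.897, -1.868, -0.586]
force: [-1.0, -6.5, 3.9]
width: 0.596
gripper_force: 3.7
```

Request:
arm_command(dp=[[0.04,0,0.028]], angular=[[0,0,0]], claw=[0.6])

```text
clock: 8.7
position: [0.6066, -0.1613, 0.0311]
ee_rot: [-1.897, -1.868, -0.586]
force: [-0.2, -7.7, 3.5]
width: 0.601
gripper_force: 3.7
```

Request:
arm_command(dp=[[0.04,0,0.028]], angular=[[0,0,0]], claw=[0.6])

```text
clock: 8.8
position: [0.6067, -0.1602, 0.0311]
ee_rot: [-1.898, -1.868, -0.586]
force: [0.4, -7.3, 4.2]
width: 0.6
gripper_force: 3.7
```

```bash
python3 look.py
```

```text
[-0.61 -7.01  3.1 ]
[ 1.21 -7.15  2.96]
[-0.05 -6.95  3.62]
[416. 186.] [ 0.6121 -0.107 ] [[0.5559999942779541, -0.15399999916553497], [0.6664000153541565, -0.15610000491142273], [0.6682000160217285, -0.05990000069141388], [0.5577999949455261, -0.05790000036358833]]
[442. 298.] [ 0.4516 -0.1465] [[0.39559999108314514, -0.1941000074148178], [0.5062000155448914, -0.195700004696846], [0.5076000094413757, -0.09889999777078629], [0.3970000147819519, -0.09730000048875809]]
pos [ 0.6066 -0.1598  0.0311] F [-0.05 -6.95  3.62] t 8.95 w 0.6
turn [ 0.01  0.01 -0.  ] dp now [ 0.04 -0.03  0.08] dp in D [ 0.03 -0.03  0.08]
```

Request:
arm_command(dp=[[0.04,0,0.028],[0.04,0,0.028]], angular=[[0,0,0],[0,0,0]], claw=[0.6,0.6])

```text
clock: 9.15
position: [0.6067, -0.1578, 0.0311]
ee_rot: [-1.898, -1.868, -0.586]
force: [-0.1, -7.6, 4.2]
width: 0.601
gripper_force: 3.8
```

Request:
arm_command(dp=[[0.03,0,0.021]], angular=[[0,0,0]], claw=[0.6])

```text
clock: 9.25
position: [0.6067, -0.1567, 0.0311]
ee_rot: [-1.897, -1.868, -0.586]
force: [-0.6, -8.0, 4.9]
width: 0.597
gripper_force: 3.7
```

Request:
arm_command(dp=[[0.03,0,0.021]], angular=[[0,0,0]], claw=[0.6])

```text
clock: 9.35
position: [0.6067, -0.1559, 0.0311]
ee_rot: [-1.898, -1.868, -0.586]
force: [0.2, -7.4, 3.8]
width: 0.602
gripper_force: 3.8
```

```bash
python3 look.py
```

```text
[-0.05 -6.74  3.54]
[-0.74 -6.21  4.12]
[-0.38 -7.72  3.53]
[413. 186.] [ 0.6124 -0.1028] [[0.5561000108718872, -0.15000000596046448], [0.6672999858856201, -0.15160000324249268], [0.6687999963760376, -0.05550000071525574], [0.5575000047683716, -0.05389999970793724]]
[442. 298.] [ 0.4516 -0.1464] [[0.3959999978542328, -0.19449999928474426], [0.5063999891281128, -0.19529999792575836], [0.507099986076355, -0.09830000251531601], [0.396699994802475, -0.09749999642372131]]
pos [ 0.6067 -0.1557  0.0311] F [-0.38 -7.72  3.53] t 9.5 w 0.6
turn [ 0.01  0.01 -0.  ] dp now [-0.1  -0.03 -0.01] dp in D [-0.1  -0.03 -0.02]
```

Request:
arm_command(dp=[[0.04,0,0.028],[0.04,0,0.028]], angular=[[0,0,0],[0,0,0]], claw=[0.6,0.6])

```text
clock: 9.7
position: [0.6069, -0.1553, 0.031]
ee_rot: [-1.9, -1.869, -0.585]
force: [-1.5, -13.7, 7.5]
width: 0.602
gripper_force: 7.2
```

Request:
arm_command(dp=[[0.03,0,0.021]], angular=[[0,0,0]], claw=[0.6])

```text
clock: 9.8
position: [0.6071, -0.1552, 0.031]
ee_rot: [-1.902, -1.869, -0.585]
force: [-1.9, -15.4, 8.5]
width: 0.601
gripper_force: 8.0
```

Request:
arm_command(dp=[[0.03,0,0.021]], angular=[[0,0,0]], claw=[0.6])

```text
clock: 9.9
position: [0.6071, -0.1551, 0.031]
ee_rot: [-1.903, -1.869, -0.584]
force: [-2.3, -18.4, 10.2]
width: 0.598
gripper_force: 9.1
```

```bash
cat >>look.py <<'E'
im=arm.get_image('side');cv2.imwrite('pics/s2.png',im['frame'][...,::-1])
E
python3 look.py
```

```text
[ -1.57 -16.97   7.92]
[ -1.53 -16.63   9.2 ]
[ -1.77 -16.49   8.28]
[413. 186.] [ 0.6123 -0.1026] [[0.5565000176429749, -0.1501999944448471], [0.6672000288963318, -0.15109999477863312], [0.6680999994277954, -0.05510000139474869], [0.5572999715805054, -0.054099999368190765]]
[442. 298.] [ 0.4515 -0.1464] [[0.39579999446868896, -0.19429999589920044], [0.5062999725341797, -0.19529999792575836], [0.5072000026702881, -0.09849999845027924], [0.396699994802475, -0.09749999642372131]]
pos [ 0.6071 -0.1551  0.031 ] F [ -1.77 -16.49   8.28] t 10.05 w 0.6
turn [ 0.03  0.04 -0.01] dp now [-0.12 -0.04 -0.03] dp in D [-0.12 -0.04 -0.03]
```

View pics/s2.png

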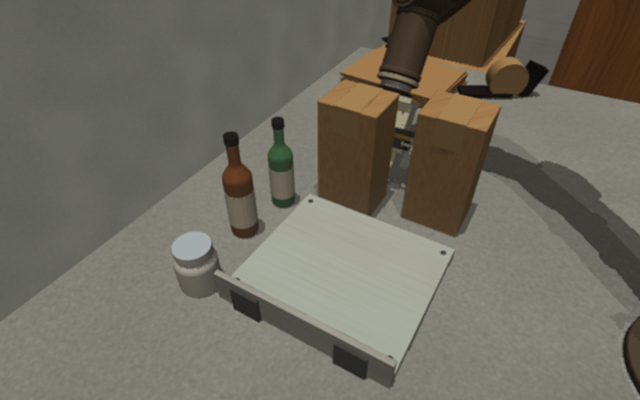

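The full carton stands against the stand's edge at about (355,205), square, with the force up to 17 N. Next I back off, rise and push its top.

Request:
arm_command(dp=[[-0.8,0,-0.55],[-0.8,0,-0.55],[0.55,0.03,-0.8],[0.55,0.03,-0.8],[0.55,0.03,-0.8],[0.55,0.03,-0.8],[0.55,0.03,-0.8],[0.55,0.03,-0.8],[0.55,0.03,-0.8],[0,0,0]], angular=[[0,0,0],[0,0,0],[0,0,0],[0,0,0],[0,0,0],[0,0,0],[0,0,0],[0,0,0],[0,0,0],[0,0,0]], claw=[0.6,0.6,0.6,0.6,0.6,0.6,0.6,0.6,0.6,0.6])

```text
clock: 11.1
position: [0.6124, -0.197, 0.2046]
ee_rot: [-1.893, -1.872, -0.59]
force: [0.7, -0.3, 1.0]
width: 0.604
gripper_force: 0.0
```

```bash
sed -i '/side/d;s/-.158,.03/-.162,.205/' look.py; python3 look.py
```

```text
[-0.01  0.1  -1.39]
[ 0.05 -0.27 -0.48]
[ 0.49 -0.   -0.6 ]
[413. 185.] [ 0.6125 -0.1027] [[0.5565000176429749, -0.15029999613761902], [0.6672000288963318, -0.1517000049352646], [0.6685000061988831, -0.05510000139474869], [0.557699978351593, -0.053700000047683716]]
[442. 298.] [ 0.4514 -0.1466] [[0.39570000767707825, -0.19460000097751617], [0.5063999891281128, -0.19539999961853027], [0.5070000290870667, -0.09849999845027924], [0.39640000462532043, -0.09780000150203705]]
pos [ 0.6103 -0.1973  0.2002] F [ 0.49 -0.   -0.6 ] t 11.25 w 0.6
turn [-0.01 -0.    0.  ] dp now [ 1.27 -0.19  0.64] dp in D [ 1.27 -0.19  0.63]
```

Request:
arm_command(dp=[[0.29,0,0.2],[0.29,0,0.2],[0.29,0,0.2],[0.29,0,0.2],[0.13,0.05,0.09],[0.13,0.05,0.09],[0.13,0,0.09],[0.13,0,0.09]], angular=[[0,0,0],[0,0,0],[0,0,0],[0,0,0],[0,0,0],[0,0,0],[0,0,0],[0,0,0]], claw=[0.6,0.6,0.6,0.6,0.6,0.6,0.6,0.6])

```text
clock: 12.05
position: [0.6144, -0.1476, 0.2008]
ee_rot: [-1.896, -1.868, -0.586]
force: [-0.3, -3.5, 2.9]
width: 0.596
gripper_force: 1.8
```

Request:
arm_command(dp=[[0.13,0,0.09],[0.13,0,0.09],[0.13,0,0.09],[0.13,0,0.09],[0.13,0,0.09]], angular=[[0,0,0],[0,0,0],[0,0,0],[0,0,0],[0,0,0]], claw=[0.6,0.6,0.6,0.6,0.6])

```text
clock: 12.55
position: [0.6143, -0.1266, 0.2005]
ee_rot: [-1.894, -1.868, -0.586]
force: [0.5, -2.8, 2.1]
width: 0.601
gripper_force: 1.5
```

```bash
cat >> look.py <<'E'
im=arm.get_image('side');cv2.imwrite('pics/s3.png',im['frame'][...,::-1])
E
python3 look.py
```

```text
[-1.12 -0.93  1.74]
[ 0.05 -2.03  1.56]
[-0.83 -2.26  1.57]
[393. 185.] [ 0.6128 -0.0825] [[0.5569000244140625, -0.1453000009059906], [0.6679999828338623, -0.14589999616146088], [0.6686999797821045, -0.01979999989271164], [0.5576000213623047, -0.019200000911951065]]
[442. 298.] [ 0.4511 -0.1463] [[0.39559999108314514, -0.09809999912977219], [0.39579999446868896, -0.19480000436306], [0.506600022315979, -0.19449999928474426], [0.5062999725341797, -0.09780000150203705]]
pos [ 0.6142 -0.1264  0.2005] F [-0.83 -2.26  1.57] t 12.7 w 0.6
turn [-0.01 -0.    0.01] dp now [-1.08 -0.31 -0.96] dp in D [-1.08 -0.31 -0.96]
```

View pics/s3.png

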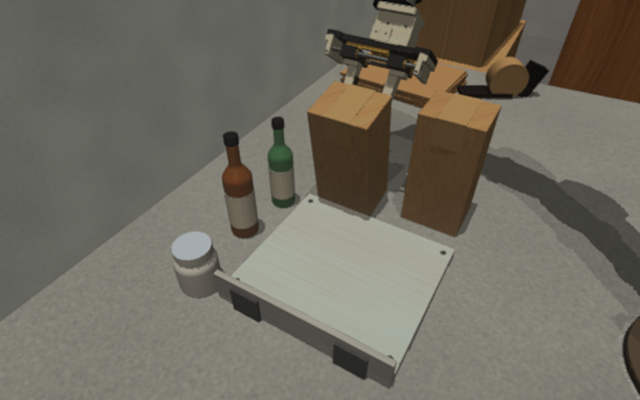

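The carton leans about 0.15 rad over the edge at (350,200), with its foot still down. I carry on slowly.

Request:
arm_command(dp=[[0.13,0,0.09],[0.13,0,0.09],[0.13,0,0.09],[0.13,0,0.09],[0.13,0,0.09],[0.13,0,0.09]], angular=[[0,0,0],[0,0,0],[0,0,0],[0,0,0],[0,0,0],[0,0,0]], claw=[0.6,0.6,0.6,0.6,0.6,0.6])

```text
clock: 13.35
position: [0.6146, -0.1028, 0.2004]
ee_rot: [-1.894, -1.868, -0.586]
force: [-0.3, -1.8, 1.4]
width: 0.601
gripper_force: 0.9
```

Request:
arm_command(dp=[[0.13,0,0.09],[0.13,0,0.09],[0.13,0,0.09],[0.13,0,0.09]], angular=[[0,0,0],[0,0,0],[0,0,0],[0,0,0]], claw=[0.6,0.6,0.6,0.6])

```text
clock: 13.75
position: [0.6148, -0.087, 0.2002]
ee_rot: [-1.894, -1.867, -0.586]
force: [-0.1, -0.0, 0.7]
width: 0.6
gripper_force: 0.5
```

Request:
arm_command(dp=[[0.13,0,0.09],[0.13,0,0.09],[0.13,0,0.09],[0.13,0,0.09]], angular=[[0,0,0],[0,0,0],[0,0,0],[0,0,0]], claw=[0.6,0.6,0.6,0.6])

```text
clock: 14.15
position: [0.615, -0.0713, 0.2001]
ee_rot: [-1.894, -1.867, -0.586]
force: [0.4, -0.0, 0.3]
width: 0.597
gripper_force: 0.0
```

```bash
sed -i s/s3.png/s4.png/ look.py
python3 look.py
```

```text
[-0.06  0.2   0.73]
[-0.05 -0.82  0.67]
[ 0.05 -0.53  0.77]
[353. 183.] [ 0.6138 -0.0153] [[0.5577999949455261, -0.054999999701976776], [0.6680999994277954, -0.057100001722574234], [0.669700026512146, 0.024299999698996544], [0.5594000220298767, 0.026499999687075615]]
[442. 298.] [ 0.4512 -0.1465] [[0.39570000767707825, -0.09809999912977219], [0.3959999978542328, -0.19519999623298645], [0.506600022315979, -0.19480000436306], [0.5062999725341797, -0.09780000150203705]]
pos [ 0.615  -0.0713  0.2002] F [ 0.05 -0.53  0.77] t 14.3 w 0.6
turn [-0.01 -0.    0.01] dp now [-2.89 -0.31 -2.21] dp in D [-2.89 -0.31 -2.21]
```

View pics/s4.png

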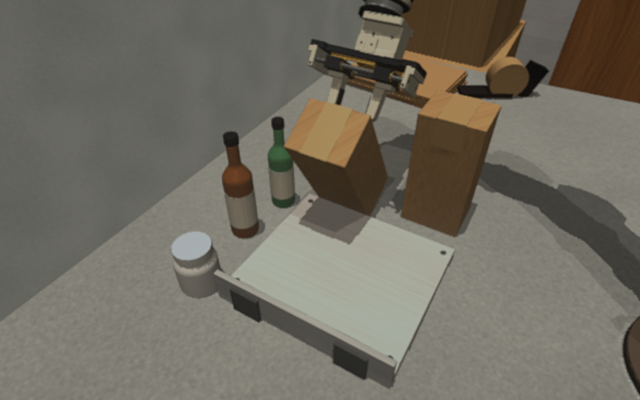

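The carton leans about 0.5 rad at (340,160), near its balance point.

Request:
arm_command(dp=[[0.13,0,0.09],[0.13,0,0.09],[0.13,0,0.09],[0.13,0,0.09],[0,0,0],[0,0,0],[0,0,0],[0,0,0]], angular=[[0,0,0],[0,0,0],[0,0,0],[0,0,0],[0,0,0],[0,0,0],[0,0,0],[0,0,0]], claw=[0.6,0.6,0.6,0.6,0.6,0.6,0.6,0.6])

```text
clock: 15.15
position: [0.6153, -0.0562, 0.2]
ee_rot: [-1.894, -1.867, -0.586]
force: [0.2, 0.6, -0.2]
width: 0.598
gripper_force: 0.0
```

```bash
cat > look2.py <<'E'
from h import *
import sys
im=arm.get_image('top')
for lo,hi in((.1,.13),(.215,.245)):
  for c,P in blobs(pts(im),lo,hi,1500):
    b=rect(P);print(c,np.median(P[:,2]).round(4),b.mean(0).round(4),b.tolist())
go([.606,-.16,.17])
im=arm.get_image('side');cv2.imwrite('pics/'+sys.argv[1],im['frame'][...,::-1])
E
python3 look2.py s5.png
```

```text
[ 38. 104.] 0.1183 [0.7401 0.5536] [[0.6093000173568726, 0.5837000012397766], [0.6263999938964844, 0.4823000133037567], [0.8708999752998352, 0.5235000252723694], [0.8537999987602234, 0.625]]
[329. 191.] 0.1156 [0.6142 0.0068] [[0.5570999979972839, -0.1080000028014183], [0.6676999926567078, -0.10970000177621841], [0.6711999773979187, 0.1216999962925911], [0.5605999827384949, 0.1234000027179718]]
[442. 298.] 0.2311 [ 0.4513 -0.1465] [[0.39579999446868896, -0.19480000436306], [0.5065000057220459, -0.19509999454021454], [0.5066999793052673, -0.0982000008225441], [0.3961000144481659, -0.09790000319480896]]
pos [ 0.6154 -0.0562  0.2   ] F [0.4  0.18 0.18] t 15.2 w 0.6
turn [-0.  0.  0.] dp now [-4.11 -0.31 -1.36] dp in D [-4.11 -0.31 -1.36]
```

View pics/s5.png

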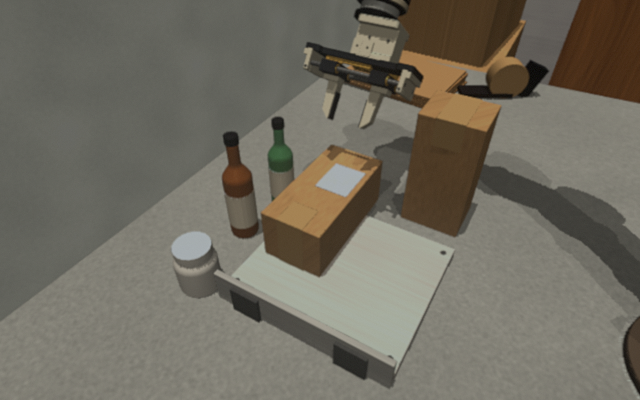

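The carton lies flat on its back, label up at (340,180), head at y≈0.122, with about 92 mm to go to the rail. I need the clearance between the bottle neck and the other carton for the gripper body.

```bash
python3 - <<'E'
from h import *
for n in("top","side"):
    w=pts(dict(np.load(n+"0.npz")))
    m=(abs(w[...,0]-.735)<.06)&(abs(w[...,1]+.025)<.045)
    for lo in(.05,.09,.11,.13,.15,.17):
        P=w[m&(w[...,2]>lo)&(w[...,2]<lo+.02)]
        if len(P)>3: print(n,lo,len(P),np.percentile(P[:,:2],[3,97],axis=0).round(3).tolist())
go([.613,-.15,.2])
E
```

```text
top 0.05 61 [[0.708, -0.045], [0.731, -0.004]]
top 0.09 87 [[0.708, -0.046], [0.734, -0.005]]
top 0.11 296 [[0.709, -0.049], [0.748, -0.006]]
top 0.13 163 [[0.717, -0.042], [0.742, -0.014]]
top 0.15 42 [[0.723, -0.035], [0.732, -0.019]]
top 0.17 83 [[0.721, -0.037], [0.741, -0.017]]
side 0.05 197 [[0.709, -0.03], [0.746, 0.0]]
side 0.09 223 [[0.71, -0.031], [0.747, -0.0]]
side 0.11 295 [[0.711, -0.034], [0.748, -0.001]]
side 0.13 158 [[0.719, -0.03], [0.743, -0.01]]
side 0.15 105 [[0.724, -0.029], [0.74, -0.015]]
side 0.17 112 [[0.722, -0.027], [0.74, -0.014]]
pos [ 0.6154 -0.0561  0.2001] F [ 0.05  0.08 -0.62] t 15.25 w 0.6
turn [-0.  0.  0.] dp now [-3.1  -0.04 -2.12] dp in D [-3.1  -0.04 -2.12]
```

Request:
arm_command(dp=[[-0.5,0,-0.34],[-0.6,0,-0.4],[-0.6,0,-0.4],[-0.6,0,-0.4],[-0.6,0,-0.4],[-0.6,0,-0.4],[-0.3,0,-0.2]], angular=[[0,0,0],[0,0,0],[0,0,0],[0,0,0],[0,0,0],[0,0,0],[0,0,0]], claw=[0.6,0.6,0.6,0.6,0.6,0.6,0.6])

```text
clock: 15.95
position: [0.6135, -0.1732, 0.1983]
ee_rot: [-1.897, -1.866, -0.585]
force: [-1.3, -0.1, 0.4]
width: 0.6
gripper_force: 0.0
```

Request:
arm_command(dp=[[-0.47,0,0.68],[-0.47,0,0.68],[-0.47,0,0.68],[-0.47,0,0.68],[-0.47,0,0.68],[0.36,0,0.25],[0.36,0,0.25],[0.36,0,0.25],[0.36,0,0.25]], angular=[[0,0,0],[0,0,0],[0,0,0],[0,0,0],[0,0,0],[0,0,0],[0,0,0],[0,0,0],[0,0,0]], claw=[0.6,0.6,0.6,0.6,0.6,0.6,0.6,0.6,0.6])

```text
clock: 16.85
position: [0.615, -0.1252, 0.0967]
ee_rot: [-1.893, -1.87, -0.587]
force: [0.4, 0.1, 0.5]
width: 0.602
gripper_force: 0.0
```

```bash
python3 -c "
from h import *
go([.612,-.025,.093])"
```

```text
pos [ 0.615  -0.1252  0.0967] F [0.45 0.11 0.52] t 16.85 w 0.6
turn [0.   0.   0.02] dp now [ 3.22 -0.17  2.38] dp in D [ 3.22 -0.18  2.38]
```

Request:
arm_command(dp=[[0.13,-0.02,0.094],[0.13,-0.02,0.094],[0.13,-0.02,0.094],[0.13,-0.02,0.094],[0.13,-0.02,0.094],[0.13,0,0.094],[0.13,0,0.094],[0.13,0,0.094],[0.13,0,0.094],[0.13,0,0.094]], angular=[[0,0,0],[0,0,0],[0,0,0],[0,0,0],[0,0,0],[0,0,0],[0,0,0],[0,0,0],[0,0,0],[0,0,0]], claw=[0.6,0.6,0.6,0.6,0.6,0.6,0.6,0.6,0.6,0.6])

```text
clock: 17.85
position: [0.6135, -0.09, 0.0946]
ee_rot: [-1.901, -1.868, -0.586]
force: [-0.3, -8.8, 7.3]
width: 0.6
gripper_force: 4.7
```

Request:
arm_command(dp=[[0.13,0,0.094],[0.13,0,0.094],[0.13,0,0.094],[0.13,0,0.094],[0.13,0,0.094],[0.13,0,0.094],[0.13,0,0.094],[0.13,0,0.094]], angular=[[0,0,0],[0,0,0],[0,0,0],[0,0,0],[0,0,0],[0,0,0],[0,0,0],[0,0,0]], claw=[0.6,0.6,0.6,0.6,0.6,0.6,0.6,0.6])

```text
clock: 18.65
position: [0.6143, -0.0581, 0.0938]
ee_rot: [-1.901, -1.868, -0.587]
force: [-0.7, -9.2, 7.2]
width: 0.602
gripper_force: 4.7
```

```bash
python3 look2.py s6.png
```

```text
[ 38. 104.] 0.1183 [0.7395 0.5569] [[0.6083999872207642, 0.583899974822998], [0.6284999847412109, 0.4821999967098236], [0.8705999851226807, 0.5299999713897705], [0.8504999876022339, 0.6316999793052673]]
[302. 189.] 0.1156 [0.6155 0.0439] [[0.5580000281333923, -0.08860000222921371], [0.66839998960495, -0.09049999713897705], [0.6729999780654907, 0.17640000581741333], [0.5626000165939331, 0.17829999327659607]]
[442. 298.] 0.2311 [ 0.4516 -0.1466] [[0.39579999446868896, -0.19460000097751617], [0.5062999725341797, -0.195700004696846], [0.5073000192642212, -0.09860000014305115], [0.3968000113964081, -0.09749999642372131]]
pos [ 0.6142 -0.057   0.0939] F [ 0.11 -7.85  5.  ] t 18.7 w 0.6
turn [ 0.02  0.02 -0.  ] dp now [-1.7  -0.25 -4.84] dp in D [-1.69 -0.27 -4.84]
```

Request:
arm_command(dp=[[0.13,0,0.094],[0.13,0,0.094],[0.13,0,0.094],[0.13,0,0.094],[0.13,0,0.094],[0.13,0,0.094],[0.13,0,0.094]], angular=[[0,0,0],[0,0,0],[0,0,0],[0,0,0],[0,0,0],[0,0,0],[0,0,0]], claw=[0.6,0.6,0.6,0.6,0.6,0.6,0.6])

```text
clock: 19.45
position: [0.6149, -0.0301, 0.0931]
ee_rot: [-1.901, -1.868, -0.587]
force: [0.5, -9.6, 6.8]
width: 0.598
gripper_force: 4.9
```

Request:
arm_command(dp=[[0.05,0,0.035],[0.05,0,0.035],[0.05,0,0.035]], angular=[[0,0,0],[0,0,0],[0,0,0]], claw=[0.6,0.6,0.6])

```text
clock: 19.75
position: [0.6149, -0.0255, 0.093]
ee_rot: [-1.901, -1.868, -0.587]
force: [0.4, -10.3, 7.9]
width: 0.601
gripper_force: 5.1
```

Request:
arm_command(dp=[[0.04,0,0.028],[0.04,0,0.028]], angular=[[0,0,0],[0,0,0]], claw=[0.6,0.6])

```text
clock: 19.95
position: [0.615, -0.0231, 0.0931]
ee_rot: [-1.901, -1.868, -0.587]
force: [-0.3, -10.8, 7.4]
width: 0.595
gripper_force: 5.1
```

Request:
arm_command(dp=[[0.04,0,0.028]], angular=[[0,0,0]], claw=[0.6])

```text
clock: 20.05
position: [0.6151, -0.0219, 0.0931]
ee_rot: [-1.901, -1.868, -0.587]
force: [-0.4, -10.2, 8.0]
width: 0.598
gripper_force: 5.1
```

Request:
arm_command(dp=[[0.04,0,0.028],[0.04,0,0.028]], angular=[[0,0,0],[0,0,0]], claw=[0.6,0.6])

```text
clock: 20.25
position: [0.6152, -0.0203, 0.093]
ee_rot: [-1.902, -1.868, -0.587]
force: [-2.0, -15.7, 11.9]
width: 0.597
gripper_force: 8.0
```

Request:
arm_command(dp=[[0.04,0,0.028]], angular=[[0,0,0]], claw=[0.6])

```text
clock: 20.35
position: [0.6152, -0.0202, 0.0929]
ee_rot: [-1.904, -1.868, -0.586]
force: [-2.9, -19.5, 13.9]
width: 0.599
gripper_force: 9.6
```

Request:
arm_command(dp=[[0.04,0,0.028]], angular=[[0,0,0]], claw=[0.6])

```text
clock: 20.45
position: [0.6153, -0.0201, 0.0929]
ee_rot: [-1.905, -1.869, -0.586]
force: [-5.5, -22.8, 16.8]
width: 0.603
gripper_force: 11.6
```

```bash
python3 look2.py s7.png
```

```text
[ 38. 104.] 0.1184 [0.7401 0.554 ] [[0.6093000173568726, 0.582099974155426], [0.6274999976158142, 0.48190000653266907], [0.8708999752998352, 0.5260000228881836], [0.8528000116348267, 0.6261000037193298]]
[280. 188.] 0.1154 [0.6163 0.0832] [[0.5587999820709229, -0.04809999838471413], [0.6693000197410583, -0.05000000074505806], [0.673799991607666, 0.21449999511241913], [0.5633000135421753, 0.21629999577999115]]
[442. 298.] 0.2311 [ 0.4514 -0.1466] [[0.39559999108314514, -0.19460000097751617], [0.5063999891281128, -0.19550000131130219], [0.5072000026702881, -0.09860000014305115], [0.39640000462532043, -0.09759999811649323]]
pos [ 0.6153 -0.0202  0.0929] F [ -3.52 -19.97  12.02] t 20.5 w 0.6
turn [ 0.04  0.05 -0.02] dp now [-2.92 -0.24 -5.69] dp in D [-2.88 -0.29 -5.71]
```

The head is against the rail: the force rose to 23 N and the motion stopped. I back off.

Request:
arm_command(dp=[[-0.1,0,-0.07],[-0.2,0,-0.14],[-0.5,0,-0.34],[-0.5,0,-0.34],[-0.5,0,-0.34],[-0.5,0,-0.34],[-0.5,0,-0.34],[-0.5,0,-0.34],[0,0,0]], angular=[[0,0,0],[0,0,0],[0,0,0],[0,0,0],[0,0,0],[0,0,0],[0,0,0],[0,0,0],[0,0,0]], claw=[0.6,0.6,0.6,0.6,0.6,0.6,0.6,0.6,0.6])

```text
clock: 21.45
position: [0.6121, -0.1169, 0.0917]
ee_rot: [-1.899, -1.865, -0.585]
force: [-0.3, -1.6, -1.0]
width: 0.601
gripper_force: 0.0
```

```bash
python3 look2.py s8.png
```

```text
[ 38. 105.] 0.1184 [0.74   0.5556] [[0.6090999841690063, 0.5820000171661377], [0.628600001335144, 0.48190000653266907], [0.8708999752998352, 0.52920001745224], [0.8513000011444092, 0.6292999982833862]]
[278. 188.] 0.1154 [0.6165 0.0998] [[0.5593000054359436, -0.01489999983459711], [0.6697999835014343, -0.01679999940097332], [0.673799991607666, 0.21449999511241913], [0.5633000135421753, 0.21639999747276306]]
[442. 298.] 0.2311 [ 0.4513 -0.1465] [[0.39570000767707825, -0.19460000097751617], [0.5063999891281128, -0.19529999792575836], [0.5069000124931335, -0.09839999675750732], [0.3962000012397766, -0.09780000150203705]]
pos [ 0.6121 -0.1149  0.092 ] F [-0.22  0.14  0.47] t 21.5 w 0.6
turn [ 0.    0.   -0.01] dp now [ 0.27 -0.21 -3.6 ] dp in D [ 0.27 -0.22 -3.6 ]
```

View pics/s8.png

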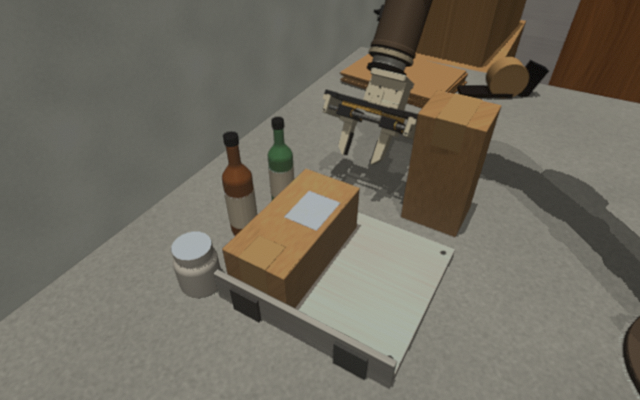

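The carton lies on its back with its head against the rail, label up at (315,210). The other carton, the bottles and the jar are standing, and the gripper is clear.

```bash
python3 -c "
from cell import arm
print(arm.sign_off())"
```

```text
the job is handed in; nothing more can be done
None
```

The job is handed in, though the sign-off gave no verdict: the full carton lies label up and square with its head against the rail, the empty one still stands about 18 mm from where it started, and the bottles and jar were not disturbed.

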